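# Turn in the wax pan handles and stack a soap set

## Task

Clear the packing space and make up the soap set: swing the handles of both wax pans inward over the grey warming plate, so that each handle lies wholly above the plate, well clear of the other pan and its handle, with each pan still standing centred on its own ring; stack all the wrapped soap bars on the small wooden packing board in one square column, each lying flat (either face up) with its long side along the board's long side and centred over it, and finish with the small lidded gift box upright, squarely and centred on top. Knock nothing over, and leave the candle behind the plate where it is.

Things in the scene. Friction and masses are not known exactly. Their poses are not given: they have to be found in the camera images.
- warming_plate: Flat grey electric warming plate, fixed, 270 (x) x 340 (y) x 30 mm high with a flat top. Origin: centre of its underside; x points to its back (away from the robot), y to its left, z up. Two dark rings on its top (flush) carry the pans.
- ring_left (a point): Centre of the left ring, on the plate's top (30 mm above the plate's origin, 55 mm forward of its centre and 85 mm to its left). The wide pan stands on it.
- ring_right (a point): Centre of the right ring, on the plate's top (55 mm forward of the plate's centre and 85 mm to its right). The tall pan stands on it.
- wide_pan: Loose open aluminium pan, outside radius 60 mm, rim 50 mm high, 0.45 kg (hidden variation), standing loose. Origin: centre of its underside; x points along the handle, z up. Black handle: level bar 16 mm wide, 14 mm high (z), mid-height 40 mm above the origin, from 79 to 165 mm out from the pan's axis.
- wide_pan_tip (a point): Outer end of the wide pan's handle, at its mid-height: 165 mm out along the pan's x axis, 40 mm above its underside.
- tall_pan: Loose open aluminium pan, outside radius 48 mm, rim 72 mm high, 0.45 kg (hidden variation), standing loose. Origin: centre of its underside; x points along the handle, z up. Black handle: level bar 16 mm wide, 14 mm high (z), mid-height 55 mm above the origin, from 67 to 153 mm out from the pan's axis.
- tall_pan_tip (a point): Outer end of the tall pan's handle, at its mid-height: 153 mm out along the pan's x axis, 55 mm above its underside.
- packing_board: Low wooden board, fixed, 70 (x) x 100 (y) mm, top 14 mm above the table. Origin: centre of its underside on the table; z up.
- soap_0: Wrapped soap bar (cream paper), a closed flat box: 58 (x) x 85 (y) x 28 (z) mm, 0.12 kg. The grippable body is 56 x 85 mm. Origin: centre of its underside; z up. Two to four bars are on the table in a run; an absent one reads None throughout.
- soap_1: Wrapped soap bar (sage green paper), a closed flat box: 60 (x) x 85 (y) x 28 (z) mm, 0.12 kg. The grippable body is 56 x 85 mm. Origin: centre of its underside; z up. Two to four bars are on the table in a run; an absent one reads None throughout.
- soap_2: Wrapped soap bar (pink paper), a closed flat box: 56 (x) x 85 (y) x 28 (z) mm, 0.12 kg. The grippable body is 56 x 85 mm. Origin: centre of its underside; z up. Two to four bars are on the table in a run; an absent one reads None throughout.
- soap_3: Wrapped soap bar (sage green paper), a closed flat box: 60 (x) x 85 (y) x 28 (z) mm, 0.12 kg. The grippable body is 56 x 85 mm. Origin: centre of its underside; z up. Two to four bars are on the table in a run; an absent one reads None throughout.
- gift_box: Small closed gift box with a lid, 53 x 54 x 53 mm (solid to the touch at 50 x 50 x 50 mm), 0.06 kg. Origin: centre of its underside; z up.
- pillar_candle: Pillar candle, 49 mm diameter x 79 mm, standing loose beside the work behind the plate's right corner: a bystander. Origin: centre of its underside.

How it is judged:
By the outcome, as a careful person would: the job done as asked, in the order asked, and still so for the second after the job is handed in, with the robot touching nothing.
Of soap_0, soap_1, soap_2, soap_3 only 2 to 4 are there at a start; the rules pass over those that are not, and their reading is None.
At some moment in a run one of wide_pan, tall_pan, gift_box may be knocked a few centimetres aside while the robot is not near it.
It also fails if it takes over 210 s, if anything falls off the work surface, if the arm or the gripper's body presses on something with over 40 N, if the wrist force passes 120 N, or if a joint passes its speed limit or range.

## Robot

A 6-joint arm with a two-finger parallel gripper is mounted at the origin on a cart in front of the work surface, level with it; the furniture and walls round the work are solid. World frame = base frame: x ahead of the robot, y to its left, z up, the work surface at z = 0. Lengths are in mm, angles in rad, forces in N, time in s.
With the tool pointing down it reaches from about 300 to 775 mm from the base axis. Payload 14.6 kg.
Tool frame: the origin (TCP) lies on the centre line of the jaws, within the pads' length; the fingertips stand 19 mm ahead of it and the grasp point (between the pads) is the TCP (bot.tip_reach is the distance from the TCP to the fingertips, in mm); z points along the fingers, y is the line along which they close (so a half turn about z gives the same grasp; the last joint's range is limited). The gripper opens to 85 mm and grips with 20 to 120 N. Pads are 22 mm wide; open, the fingers measure 114 mm over their backs; the gripper's body (76 mm by 85 mm) begins 54 mm behind the grasp point. The pads swing forward as they close: fully open they stand 13 mm farther back than shut.
Start: joints at [1.159, 0.3, 1.521, -0, 1.321, -0.067], TCP at [185.902, 517.62, 250.281] pointing down, gripper open.
Joint ranges: [-3.03, 3.03], [-0.79, 2.21], [0.23, 2.52], [-1.04, 4.18], [0, 3.07], [-2.55, 2.55]. Speed limits (rad/s): [2.22, 2.22, 2.57, 3.14, 3.14, 3.14].

## Interface

Orientations are given as a unit quaternion [w, x, y, z].
In Python, from rig import bot gives the robot as it stands. Calls block until the motion is done:
- bot.move_to(position, orientation): joint-space move of the TCP to a pose.
- bot.servo_line(position, attitude=None, speed=150, until_force=None): straight line of the TCP; attitude=None keeps the orientation; speed is the mean speed in mm/s. With until_force (N) it stops when the force on the tool has changed by that much, and returns True; else False.
- bot.move_joints(angles): joint-space move.
- bot.move_gripper(opening, grip_force=None): finger opening in mm; grip_force is the grip in N (None keeps the last); returns when the fingers have stopped.
- bot.dwell(seconds).
- bot.ik(position, orientation): joint angles nearest the present ones, or None.
- bot.read_state(): the state.
- bot.read_camera(name): name is "side" or "top"; returns a dict with "image" (420x560x3 uint8, blue, green, red), "depth" (420x560 float32, mm along the optical axis (not along the pixel's ray), 0 where there is no reading), "fovy" (degrees; the focal length in pixels is half the picture's height over the tangent of half this angle, whatever the lens; pixels are square), "cx", "cy" (the principal point, pixels), "k1" (the pictures are not rectified: a ray, as slopes to the right and down, at radius r is drawn at 1 + k1 r^2 times it, then the intrinsics apply), "eye" and "attitude" of the camera in the world. Camera axes: x right, y down, z forward; pixel columns grow to the right and rows downward; lengths in mm; the calibration is good to about 2 mm. A picture is of the moment at which its call begins.
A pose or a line that the arm cannot do raises bot.MotionError and nothing moves.
- bot.finish_job(): hands the job in; it is judged then, once.
The state is a dict: "clock": time; "joint_positions": joint angles; "qvel": joint speeds; "effort": joint torques, N m; "ee_pos": TCP position; "tool_rot": TCP orientation; "ft_force": force on the tool from outside, world axes, zero at the start; "moment": the same for the moment, N m; "grip_width": finger opening in mm; "grip_force": force on a finger pad.
Only numpy, scipy, OpenCV 4.12 (cv2) and the standard library are available. Lean on these libraries where they do the work, as an engineer would, in place of code of your own. Each camera call takes 0.05 s, during which the arm holds its last target. There are 200 camera calls.

## Working session

There is one attempt and no reset: what is moved stays moved. The work goes in short steps, each a Python script; the robot and the scene stay as the last script left them, time stands still between calls to the robot, and variables do not carry over. Pictures are saved under pics/ and viewed, at most 14 in all, crops included, and the job is handed in when it is done.

```bash
ls; mkdir -p pics; cat > h.py <<'E'
import numpy as np, cv2
from rig import bot
from scipy.spatial.transform import Rotation as R
def rot(q): return R.from_quat([q[1],q[2],q[3],q[0]]).as_matrix()
def cloud(c):
    h,w=c["depth"].shape; f=h/2/np.tan(np.radians(c["fovy"])/2)
    u,v=np.meshgrid(np.arange(w),np.arange(h))
    K=np.array([[f,0,c["cx"]],[0,f,c["cy"]],[0,0,1.]])
    p=cv2.undistortPoints(np.stack([u,v],-1).reshape(-1,1,2).astype(float),K,np.array([c["k1"],0,0,0.])).reshape(h,w,2)
    d=c["depth"][...,None]
    P=np.concatenate([p*d,d],-1)@rot(c["attitude"]).T+np.array(c["eye"])
    P[c["depth"]<=0]=np.nan
    return P
def snap(n,save=None):
    c=bot.read_camera(n)
    if save: cv2.imwrite(f"pics/{save}.png",c["image"])
    return c["image"],cloud(c),c
E
python3 - <<'E'
from h import *
for n in("side","top"):
    im,P,c=snap(n,n+"0"); print(n,c["eye"],c["attitude"],c["fovy"],c["k1"],(c["depth"]==0).mean()); np.save(n+"0",P)
print(bot.read_state())
E
```

```text
pics
side [ 603.56481616 1270.6649302   759.56678401] [-0.00187771  0.01827433  0.864227   -0.50276656] 44.59832599021088 -0.044247950579981085 0.004022108843537415
top [ 412.05398848   75.85944451 1202.52726172] [ 0.05067509 -0.69673273  0.71302177 -0.0599624 ] 48.79696148881573 -0.06529719503152588 0.003928571428571429
{'clock': 0.1, 'joint_positions': array([ 1.15938651e+00,  3.00393655e-01,  1.52155602e+00, -1.77115207e-05,
        1.32072510e+00, -6.65894613e-02]), 'qvel': array([-5.70659856e-04, -1.75254168e-03,  1.23125549e-04, -1.95771488e-03,
       -1.29480828e-05, -6.53913659e-04]), 'effort': array([ 1.39006639e-03, -5.44381928e+01, -3.62369227e+01, -8.16073634e-05,
        2.99527703e-03,  1.36176988e-05]), 'ee_pos': array([185.83198359, 517.43165448, 249.77439414]), 'tool_rot': array([-1.19750493e-04,  1.71555103e-01,  9.85174377e-01, -5.27712155e-04]), 'ft_force': array([-0.43705063,  0.046045  ,  0.24831273]), 'moment': array([ 0.00191643,  0.02139542, -0.01130953]), 'grip_force': 0.0, 'grip_width': 85.64839159286129}
```

View pics/top0.png

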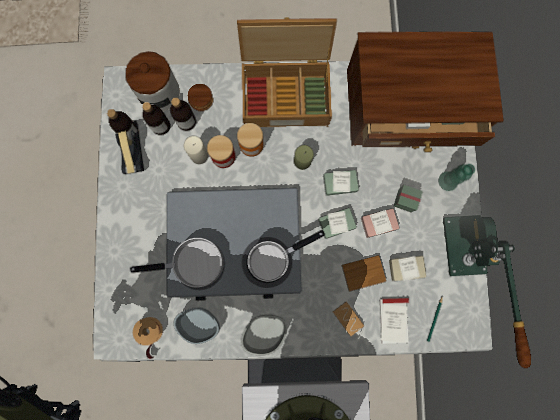

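View pics/side0.png

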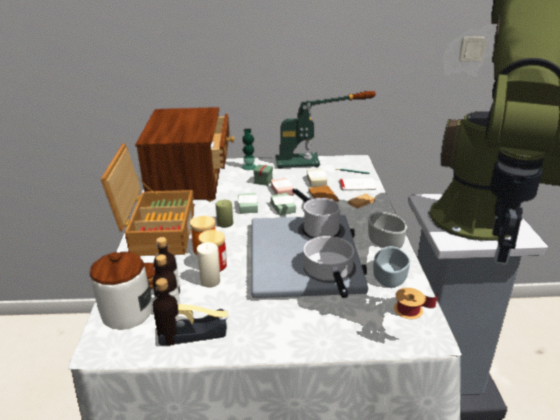

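The top view (up = +x, left = +y) shows the plate at (233,240). The wide pan is at (198,263) with its handle pointing left. The tall pan is at (268,262) with its handle up-right to (322,234). Soaps are at (341,181), (338,220), (380,222) and (407,267), the board at (364,272), the gift box at (408,195) and the candle at (303,156). The side view agrees: four bars are present, and the tall pan's handle is close to one green bar.

```bash
cat >> h.py <<'E'
def top_rect(P,seed,r,zlo,zhi):
    """min-area rect of the points within r of the world xy seed and zlo<z<zhi"""
    Q=P.reshape(-1,3); Q=Q[np.isfinite(Q[:,0])]
    m=(np.hypot(*(Q[:,:2]-np.array(seed)).T)<r)&(Q[:,2]>zlo)&(Q[:,2]<zhi)
    Q=Q[m]
    if len(Q)<8: return None
    (cx,cy),(w,h),a=cv2.minAreaRect(Q[:,:2].astype(np.float32))
    if w<h: a+=90; w,h=h,w      # a = direction of long side
    a=(a+90)%180-90
    return np.round([cx,cy,w,h,a,np.median(Q[:,2]),len(Q)],1)
E
python3 - <<'E'
from h import *
T=np.load("top0.npy");S=np.load("side0.npy")
seeds=dict(g1=(341,181),g2=(338,222),pink=(380,222),cream=(407,267),board=(364,272),gift=(408,195),candle=(303,156))
print("table",T[340,300],T[80,120],T[300,440],"plate",T[200,180],T[200,290],T[285,180],T[285,290])
for n,(u,v) in seeds.items():
    s=T[v,u];
    z=s[2]
    print(n,np.round(s),"top",top_rect(T,s[:2],60,z-5,z+5),"side",top_rect(S,s[:2],60,z-6,z+6))
for n,(u,v),zr,hz in(("wide",(198,263),80,70),("tall",(268,262),102,85)):
    s=T[v,u]
    for k,P in(("top",T),("side",S)):
        Q=P.reshape(-1,3);Q=Q[np.isfinite(Q[:,0])]
        d=np.hypot(*(Q[:,:2]-s[:2]).T)
        A=Q[(d<80)&(abs(Q[:,2]-zr)<5)][:,:2]
        A=A.astype(np.float32);c,rr=cv2.minEnclosingCircle(A) if len(A) else ((0,0),0)
        H=Q[(d>70)&(d<190)&(abs(Q[:,2]-hz-7)<8)]
        print(n,k,np.round(s),c,rr,len(A),len(H),np.round(H[:,:].mean(0)), np.round(H[np.argmax(np.hypot(*(H[:,:2]-s[:2]).T))]))
E
```

```text
table [258.33615411   9.82024184  -4.32925584] [967.9604684  487.96829736  -2.12628707] [ 348.19592118 -354.08255887    3.84037802] plate [620.29046632 310.06623247  27.14314455] [613.67113788  26.66231141  29.00020043] [403.78760178 309.07938677  24.59187808] [397.77095224  32.77284224  31.82171734]
g1 [ 660. -107.   31.] top [ 660.5 -106.7   85.4   56.8  -86.6   28.9  612. ] side [ 658.5 -105.5   91.5   56.4  -86.7   29.3  263. ]
g2 [554. -95.  29.] top [553.3 -92.3  85.   57.9 -74.1  28.4 681. ] side [551.5 -91.7  90.8  57.8 -73.2  29.3 288. ]
pink [ 551. -203.   28.] top [ 551.3 -204.5   86.3   55.9  -76.7   28.3  688. ] side [ 551.2 -204.5   94.6   58.   -75.8   29.2  234. ]
cream [ 435. -266.   27.] top [ 431.9 -269.3   84.8   56.9  -84.5   28.   691. ] side [ 432.1 -264.7   94.7   56.9  -86.2   29.3  212. ]
board [ 425. -158.   14.] top [ 423.2 -157.2  100.8   70.5  -77.2   14.1 1051. ] side [ 419.6 -159.3  107.1   77.6  -75.9   15.5  293. ]
gift [ 616. -274.   51.] top [ 610.8 -279.2   55.    54.1   69.5   52.3  395. ] side [ 609.3 -277.5   63.5   54.3   68.7   52.7  144. ]
candle [719.  -8.  67.] top [724.5  -7.8  47.5  45.6  -1.8  68.2 268. ] side [723.2  -7.9  50.1  44.8  81.9  69.2 147. ]
wide top [457. 261.  39.] (458.40777587890625, 269.51861572265625) 71.50585174560547 220 270 [451. 345.  76.] [501.  80.  76.]
wide side [457. 261.  39.] (455.891357421875, 269.0052490234375) 71.99623107910156 316 387 [453. 263.  77.] [502.  93.  75.]
tall top [456.  86.  40.] (456.6581726074219, 88.14322662353516) 47.977989196777344 176 222 [505.  -8.  91.] [516. 254.  84.]
tall side [456.  86.  40.] (454.4305725097656, 87.1730728149414) 51.38825225830078 197 103 [505.  -3.  91.] [525. -50.  89.]
```

```bash
cat >> h.py <<'E'
from scipy.optimize import least_squares
def pts(P):
    Q=P.reshape(-1,3); return Q[np.isfinite(Q[:,0])]
def pan(P,c,R0,zrim,zh,h0,h1):
    """pan centre (outer rim circle fit, known radius) and handle direction (deg)"""
    Q=pts(P); c=np.array(c,float)
    A=Q[(np.hypot(*(Q[:,:2]-c).T)<R0+25)&(abs(Q[:,2]-zrim)<6)][:,:2]
    # rim ring: robust fit of mid-wall circle with free radius
    A=A[np.abs(np.hypot(*(A-c).T)-R0)<18] if len(A)>0 else A
    s=least_squares(lambda p:np.hypot(A[:,0]-p[0],A[:,1]-p[1])-p[2],[*c,R0],loss="soft_l1",f_scale=1.5).x
    d=Q[:,:2]-s[:2]; r=np.hypot(*d.T)
    m=(r>h0+6)&(r<h1+6)&(abs(Q[:,2]-zh)<7)
    H=d[m]; 
    a=np.arctan2(H[:,1],H[:,0]); 
    # biggest angular cluster
    hist,e=np.histogram(a,72,(-np.pi,np.pi)); k=np.argmax(hist+np.roll(hist,1)+np.roll(hist,-1)); a0=(e[k]+e[k+1])/2
    da=(a-a0+np.pi)%(2*np.pi)-np.pi; g=abs(da)<.2
    return np.round([*s,np.degrees(a0+np.median(da[g])),r[m][g].max(),np.median(Q[m][g][:,2]),g.sum()],1)
WIDE=(60,80,77,79,165); TALL=(48,102,92,67,153)
E
python3 - <<'E'
from h import *
T=np.load("top0.npy");S=np.load("side0.npy")
for k,P in(("top",T),("side",S)):
    Q=pts(P)
    m=(abs(Q[:,2])<9)&(Q[:,0]>230)&(Q[:,0]<900)&(abs(Q[:,1])<480)
    A=Q[m]; c=np.linalg.lstsq(np.c_[A[:,:2]-[450,0],np.ones(len(A))],A[:,2],rcond=None)[0]; print(k,"table plane",c, m.sum())
    m=(abs(Q[:,2]-30)<7)&(Q[:,0]>365)&(Q[:,0]<660)&(Q[:,1]>-5)&(Q[:,1]<360)
    A=Q[m]; c2=np.linalg.lstsq(np.c_[A[:,:2]-[511,176],np.ones(len(A))],A[:,2],rcond=None)[0]
    res=A[:,2]-np.c_[A[:,:2]-[511,176],np.ones(len(A))]@c2
    print(" plate",cv2.minAreaRect(A[:,:2].astype(np.float32)),c2,res.std(), np.percentile(A[:,0],[.3,99.7]),np.percentile(A[:,1],[.3,99.7]))
    print(" wide",pan(P,(457,262),*WIDE)," tall",pan(P,(456,87),*TALL))
E
```

```text
top table plane [-2.32869990e-04 -2.91989730e-04  3.36519351e-01] 53614
 plate ((506.2652893066406, 176.07435607910156), (280.50628662109375, 339.0314636230469), 0.4846770167350769) [-4.73267554e-03  1.19529172e-03  3.06902340e+01] 2.704589839291685 [370.67437855 644.85798664] [  7.97042757 342.77981034]
 wide [458.5 257.9  58.5  95.4 165.4  75.9 211. ]  tall [456.5  88.   46.2 -63.9 152.3  91.2 210. ]
side table plane [-7.11270194e-04 -2.12924524e-03  1.40781708e+00] 21754
 plate ((505.18865966796875, 177.00070190429688), (280.57049560546875, 344.3849792480469), 0.10847432911396027) [-3.24464057e-03 -4.15767035e-03  3.12101565e+01] 2.114805643341094 [368.85974827 644.84067553] [ 10.50495991 348.16774395]
 wide [458.  260.4  58.3  94.6 165.6  76.7 189. ]  tall [455.5  88.1  46.4 -61.9 155.   91.9  96. ]
```

```bash
cat >> h.py <<'E'
def q(tdeg):
    t=np.radians(tdeg)/2; return [0,np.cos(t),np.sin(t),0]
def tool_deg(t,near):
    "equivalent grasp yaw (half turn) that keeps joint 6 nearest its middle for all positions in near"
    def j6(t,p): return (np.degrees(np.arctan2(p[1],p[0]))+90-t+180)%360-180
    return min((t,t+180),key=lambda x:max(abs(j6(x+dt,p)) for dt,p in near))
def swing(c0,c1,a0,a1,r,z,width=45):
    u=lambda a:np.array([np.cos(np.radians(a)),np.sin(np.radians(a))])
    c0,c1=np.array(c0,float),np.array(c1,float)
    p0=c0+r*u(a0); p1=c1+r*u(a1)
    t0=tool_deg(a0,[(0,p0),(a1-a0,p1)])
    bot.move_gripper(width,40)
    bot.move_to([*p0,z+110],q(t0)); bot.servo_line([*p0,z],speed=120)
    bot.move_gripper(5,60); print("grip",bot.read_state()["grip_width"],bot.read_state()["ft_force"])
    n=int(np.ceil(abs(a1-a0)/8))
    for i in range(1,n+1):
        f=i/n; a=a0+f*(a1-a0); c=c0+f*(c1-c0)
        bot.servo_line([*(c+r*u(a)),z],q(t0+a-a0),speed=70)
    print("end F",bot.read_state()["ft_force"],bot.read_state()["grip_width"])
    bot.move_gripper(width); bot.servo_line([*p1,z+110],speed=200)
E
python3 - <<'E'
from h import *
swing((458.2,259.5),(455.5,260.5),95,-8,125,71)
swing((456,88),(455,90),-63,10,113,86)
print(bot.read_state()["clock"],bot.read_state()["joint_positions"])
bot.move_to([430,-100,330],q(90))
for n in("top","side"):
    im,P,c=snap(n,n+"1"); np.save(n+"1",P)
    print(n,pan(P,(456,260),*WIDE),pan(P,(456,88),*TALL))
E
```

```text
grip 15.166654894721681 [-0.96896345  1.35298856  5.0724468 ]
end F [0.64926841 0.79646558 5.6617733 ] 14.830247346888282
grip 15.030103326342001 [-0.30602763 -2.12017115  4.11469498]
end F [ 0.86001021 -1.38243523  4.5684655 ] 14.914535228133332
17.9333 [ 1.27641225e-01  4.08004452e-01  1.50826442e+00  1.21554724e-05
  1.22691217e+00 -1.61746129e+00]
top [454.8 260.2  58.6  -8.3 165.2  76.  207. ] [456.2  91.1  46.2  10.  152.3  91.4 209. ]
side [454.1 262.7  58.5  -6.3 165.1  76.7 185. ] [455.6  91.5  46.3  11.8 152.6  91.5 156. ]
```

```bash
cat >> h.py <<'E'
def mom(P,seed,r,z,dz=6):
    Q=pts(P); m=(np.hypot(*(Q[:,:2]-np.array(seed)).T)<r)&(abs(Q[:,2]-z)<dz)
    A=Q[m][:,:2]; c=A.mean(0); w,V=np.linalg.eigh(np.cov((A-c).T)); v=V[:,1]
    return np.array([*c,(np.degrees(np.arctan2(v[1],v[0]))+180)%180,*np.sqrt(12*w[::-1]),np.median(Q[m][:,2])])
S0=dict(g1=(660.5,-106.7),g2=(553.3,-92.3),pink=(551.3,-204.5),cream=(431.9,-269.3))
E
python3 - <<'E'
from h import *
bot.move_to([300,200,330],q(90))
C=[]
for i in range(6): C.append(snap("top")[1])
np.save("topavg",np.nanmean(C,0))
for k,P in(("1",C[0]),("avg",np.nanmean(C,0))):
    print(k,"board",np.round(mom(P,(423.2,-157.2),64,14,5),1),top_rect(P,(423.2,-157.2),64,9,19))
    for n,s in S0.items(): print(n,np.round(mom(P,s,54,28.5),1),top_rect(P,s,54,22,36))
    print("gift",np.round(mom(P,(610.8,-279.2),42,53,8),1),top_rect(P,(610.8,-279.2),42,45,60))
im=snap("top","t2")[0]; cv2.imwrite("pics/t2c.png",cv2.resize(im[160:310,290:460],None,fx=4,fy=4,interpolation=cv2.INTER_CUBIC)[:600,:680])
E
```

```text
1 board [ 422.9 -156.6  103.   100.5   70.1   14.1] [ 423.3 -157.5  101.7   70.5  -77.2   14.1 1056. ]
g1 [ 660.  -106.    95.5   84.7   56.8   28.4] [ 660.3 -106.3   85.5   56.7  -85.2   28.4  693. ]
g2 [553.2 -92.  107.   85.1  56.3  28.4] [553.3 -92.8  86.2  57.3 -73.8  28.4 723. ]
pink [ 551.  -204.   103.7   85.8   55.8   28.3] [ 551.3 -204.3   86.7   56.2  -76.5   28.3  711. ]
cream [ 431.8 -268.6   94.6   83.7   56.4   28.1] [ 431.8 -269.2   84.3   56.9  -84.4   28.1  724. ]
gift [ 610.2 -277.5   14.6   54.1   53.7   52.4] [ 611.3 -278.7   55.1   54.5   69.8   52.3  438. ]
avg board [ 423.  -156.8  102.5  101.    70.4   14.1] [ 423.2 -157.4  100.9   70.4  -77.3   14.1 1091. ]
g1 [ 659.8 -105.9   95.4   84.9   56.7   28.5] [ 660.8 -106.6   85.2   57.3  -85.5   28.5  703. ]
g2 [553.1 -92.1 107.1  85.2  56.3  28.4] [553.4 -92.8  86.3  57.7 -74.3  28.4 724. ]
pink [ 550.9 -203.8  103.3   85.9   56.1   28.4] [ 551.4 -204.7   85.5   56.2  -76.5   28.4  720. ]
cream [ 431.8 -268.5   94.8   83.5   56.4   28.3] [ 431.9 -269.4   83.9   56.9  -84.5   28.3  728. ]
gift [ 610.4 -277.7   29.2   54.4   52.8   52.6] [ 611.3 -278.6   54.1   52.5   69.5   52.6  437. ]
```

View pics/t2c.png

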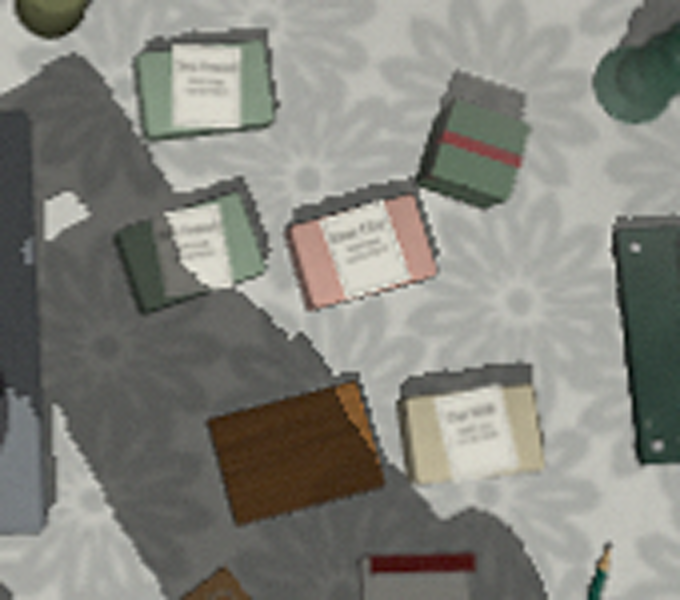

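```bash
cat >> h.py <<'E'
B=(423.1,-157.2,102.6)   # board centre, long-side direction
def pick(x,y,a,h,open_=82,force=35,ref=B[:2]):
    t=tool_deg(a,[(0,(x,y)),(B[2]-a,ref)])
    bot.move_gripper(open_,force); bot.move_to([x,y,h+100],q(t))
    hit=bot.servo_line([x,y,h],speed=110,until_force=10)
    if hit: print("HIT",bot.read_state()["ee_pos"])
    bot.move_gripper(30,force); s=bot.read_state(); print("grip",s["grip_width"],s["grip_force"])
    bot.servo_line([x,y,h+60],speed=150)
    return t
def place(x,y,t,zs,h,lift,rel=78):
    z=zs+h
    bot.servo_line([*bot.read_state()["ee_pos"][:2],z+60],speed=250)
    bot.move_to([x,y,z+60],q(t)); bot.servo_line([x,y,z+10],speed=110)
    bot.dwell(.2)
    hit=bot.servo_line([x,y,z-4],speed=15,until_force=4)
    s=bot.read_state(); print("down",hit,np.round(s["ee_pos"],1),"want z",z,np.round(s["ft_force"],1))
    bot.move_gripper(rel); bot.servo_line([x,y,z+lift],speed=150)
E
python3 - <<'E'
from h import *
x,y,a=431.9,-269,95.0
t=pick(x,y,a,22)
place(B[0],B[1],t+B[2]-a,14,22,100)
bot.move_to([350,150,300],q(90))
C=np.nanmean([snap("top")[1] for _ in range(4)],0); 
print(np.round(mom(C,B[:2],54,42),1),top_rect(C,B[:2],60,36,48),"board",top_rect(C,B[:2],64,9,19))
im,P,c=snap("side"); print(np.round(mom(P,B[:2],54,42),1),top_rect(P,B[:2],60,36,48)); 
im=snap("top")[0]; cv2.imwrite("pics/t3c.png",cv2.resize(im[240:310,330:410],None,fx=8,fy=8,interpolation=cv2.INTER_CUBIC)[:600])
print(bot.read_state()["clock"])
E
```

```text
grip 55.5752092852482 37.6687216758728
down True [ 423.1 -157.2   36.5] want z 36 [-1.2 -0.3  5.5]
[ 423.6 -156.3  102.3   85.6   56.6   42.3] [ 423.5 -157.2   85.6   56.8  -77.7   42.3  780. ] board [ 423.3 -157.4  100.8   70.5  -77.    13.7  285. ]
[ 424.  -149.8  106.4   89.8   57.8   43.2] [ 424.6 -155.5   91.4   57.3  -76.2   43.2  261. ]
30.1917
```

View pics/t3c.png

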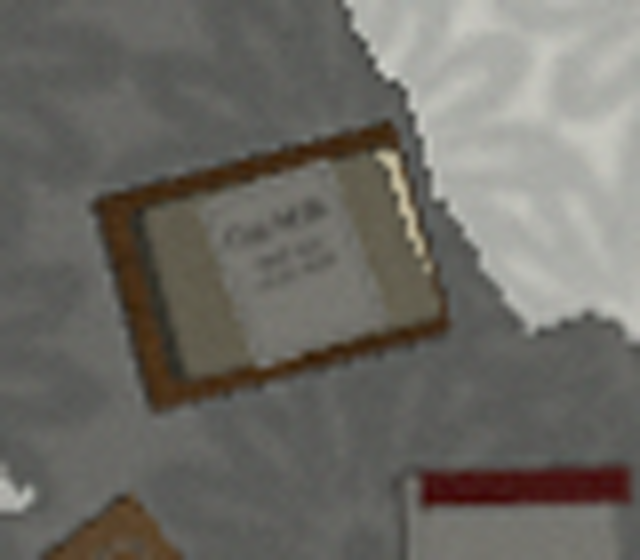

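The cream bar lies square and centred on the board: the rect fit gives (423.5, -157.2), with parallax explaining the visible offset. Stacking the others next.

```bash
python3 - <<'E'
from h import *
zs=42.3
for n,(x,y,a) in dict(pink=(551.1,-204.3,103.4),g2=(553.2,-92.5,106.5),g1=(660.3,-106.3,95.2)).items():
    t=pick(x,y,a,22); place(B[0],B[1],t+B[2]-a,zs,22,80); zs+=28
bot.move_to([350,150,330],q(90))
C=np.nanmean([snap("top")[1] for _ in range(4)],0)
print("stack",zs,np.round(mom(C,B[:2],54,zs),1),top_rect(C,B[:2],60,zs-6,zs+6))
print("gift",np.round(mom(C,(610.8,-279.2),80,53,8),1),top_rect(C,(610.8,-279.2),80,45,60))
im,P,c=snap("side","s4"); snap("top","t4"); print(top_rect(P,B[:2],60,zs-6,zs+6))
print(pan(C,(456,260),*WIDE),pan(C,(456,88),*TALL),bot.read_state()["clock"])
E
```

```text
grip 55.76052784789025 37.965551018714905
down True [ 423.1 -157.2   64.7] want z 64.3 [-2.8  0.6  8.7]
grip 55.65632537060998 37.806556820869446
down True [ 423.1 -157.2   92.6] want z 92.3 [-2.3  1.2  6.8]
grip 55.47095703923898 38.27867388725281
down True [ 423.2 -157.2  120.7] want z 120.3 [-1.3  1.6  5.8]
stack 126.3 [ 423.7 -157.3  100.8   85.3   56.5  126.2] [ 424.  -157.9   86.7   58.3  -79.9  126.2  901. ]
gift [ 610.5 -277.5   43.4   54.3   52.9   52.6] [ 611.1 -278.8   54.7   52.6   69.7   52.6  438. ]
[ 423.1 -157.7   93.1   58.8  -79.7  127.4  257. ]
[454.6 260.3  58.5  -8.3 165.5  76.4 210. ] [444.2  34.1  46.2   2.2 152.5  91.5 217. ] 52.5667
```

View pics/t4.png

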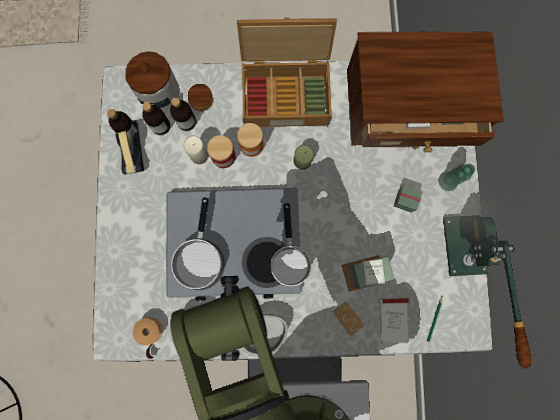

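View pics/s4.png

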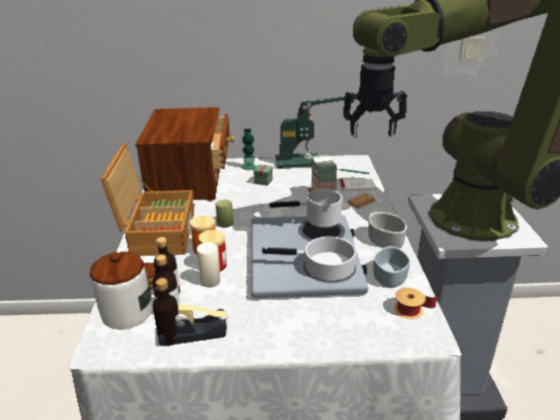

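The tall pan has been knocked to about (444, 34), off its ring at pixel (290,266) against the ring at (265,262). It is still upright with its handle along +x. The gift box and wide pan are undisturbed, and the column stands with its top bar about 2° off. I'll restore the pan first, then true up the top bar.

```bash
python3 - <<'E'
from h import *
# ring centre from the dark disc on the plate (both views of the exposed ring)
for n in("top","side"):
    im,P,c=snap(n); g=im.max(2)
    m=(abs(P[...,2]-30)<8)&(np.hypot(P[...,0]-455,P[...,1]-90)<75)
    for th in(45,): 
        A=P[m&(g<th)][:,:2]
        if len(A)>20: print(n,len(A),cv2.minEnclosingCircle(A.astype(np.float32)),A.min(0),A.max(0))
swing((444.2,34.1),(455,90.3),2.2,10,113,86)
z=98.3+22; x,y=B[:2]; t=tool_deg(B[2],[(0,(x,y))])
bot.move_gripper(78,30); bot.move_to([x,y,z+80],q(t)); print(bot.servo_line([x,y,z],speed=100,until_force=8))
bot.move_gripper(30,30); print(bot.read_state()["grip_width"])
bot.servo_line([x,y,z+5],speed=30); bot.dwell(.2); print(bot.servo_line([x,y,z-3],speed=15,until_force=4))
bot.move_gripper(78); bot.servo_line([x,y,z+100])
bot.move_to([350,-330,330],q(90))
C=np.nanmean([snap("top")[1] for _ in range(4)],0)
print("stack",np.round(mom(C,B[:2],54,126),1),top_rect(C,B[:2],60,120,132))
print("gift",top_rect(C,(610.8,-279.2),80,45,60))
im,P,c=snap("side"); snap("top","t5"); print(top_rect(P,B[:2],60,120,132))
print(pan(C,(456,260),*WIDE),pan(C,(456,88),*TALL),bot.read_state()["clock"])
E
```

```text
top 925 ((461.5131530761719, 87.55205535888672), 56.2435302734375) [406.42149324  45.08367623] [507.14886907 139.6572026 ]
side 327 ((456.83197021484375, 87.93980407714844), 51.26639175415039) [405.56619851  51.18433398] [503.77743372 131.74626802]
grip 15.074111185910711 [ 1.29092239 -2.1191135   3.6191765 ]
end F [-0.8691338  -0.52937425  4.68684141] 14.614139408546466
False
55.595988142667736
True
stack [ 423.7 -157.1  100.8   85.3   56.6  126.2] [ 424.  -157.6   86.1   58.3  -79.8  126.2  902. ]
gift [ 611.2 -278.3   54.2   52.7   70.1   52.5  438. ]
[ 423.5 -155.6   89.1   56.4  -78.8  127.1  261. ]
[454.6 260.3  58.5  -8.3 165.4  76.1 210. ] [454.3  90.7  46.2  10.4 151.4  91.3 213. ] 64.5917
```

```bash
python3 - <<'E'
from h import *
im,P,c=snap("top"); print(bot.read_state()["tool_rot"])
m=(abs(P[...,2]-126)<7)&(np.hypot(P[...,0]-423,P[...,1]+157)<60)
# edges in xy: fit each long side by extreme points per slice along the long axis, for a given depth = constant
A=P[m][:,:2]-B[:2]; a=np.radians(B[2]); l=A@[np.cos(a),np.sin(a)]; s=A@[-np.sin(a),np.cos(a)]
k=np.arange(-36,37,6)
for f in(np.max,np.min):
    e=[f(s[abs(l-i)<3]) for i in k]; print(np.round(e,1),np.degrees(np.polyfit(k,e,1)[0]))
cv2.imwrite("pics/t6c.png",cv2.resize(im[240:310,330:410],None,fx=8,fy=8,interpolation=cv2.INTER_CUBIC)[:600])
E
```

```text
[-1.74845626e-04  7.06755120e-01  7.07458245e-01  1.08978771e-05]
[27.7 26.3 27.6 28.  29.1 27.7 27.2 26.7 27.4 25.9 27.1 26.8 26.5] -0.9043431282190529
[-27.6 -28.2 -28.2 -27.1 -28.3 -27.8 -28.3 -28.4 -30.1 -30.7 -28.5 -29.
 -29.1] -1.511136970457313
```

View pics/t6c.png

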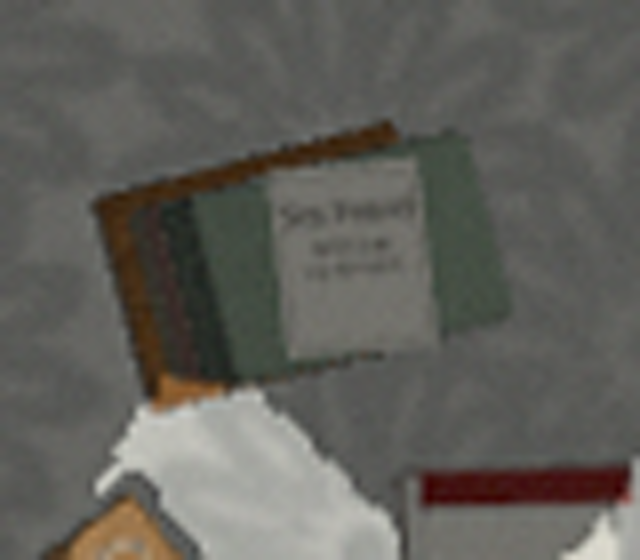

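The crop shows the column square over the board; the wrapper's printed label is skewed, but the bar itself is within about 1°. Now the gift box.

```bash
python3 - <<'E'
from h import *
C=snap("top")[1]; r=top_rect(C,(610.8,-279.2),80,45,60); print("gift",r)
x,y,a=611.0,-278.5,69.8
assert np.hypot(r[0]-x,r[1]-y)<3
t=pick(x,y,a,30,open_=78,force=25)
place(B[0]+.2,B[1],t+B[2]-a,126.2,30,90,rel=75)
bot.move_to([350,-330,330],q(90))
C=np.nanmean([snap("top")[1] for _ in range(4)],0)
print("gift",top_rect(C,B[:2],60,168,190),np.round(mom(C,B[:2],50,178),1))
im,P,c=snap("side","s7"); snap("top","t7"); print(top_rect(P,B[:2],60,168,190))
print(pan(C,(456,260),*WIDE),pan(C,(456,88),*TALL),top_rect(C,(724,-8),40,60,90),bot.read_state()["clock"])
E
```

```text
gift [ 610.9 -278.5   53.8   53.    69.9   52.7  436. ]
grip 49.81092782281643 27.063661515712738
down True [ 423.5 -157.2  156.6] want z 156.2 [-0.7 -0.4  3.2]
gift [ 423.8 -156.9   54.    53.   -77.9  178.3  599. ] [ 423.5 -156.6   92.6   54.2   52.7  178.3]
[ 423.7 -155.2   63.7   54.8  -74.4  178.7  199. ]
[454.6 260.3  58.5  -8.3 165.3  76.2 211. ] [454.3  90.7  46.2  10.5 151.5  91.6 212. ] [724.2  -7.9  46.9  45.6  -2.   68.6 295. ] 73.4
```

View pics/t7.png

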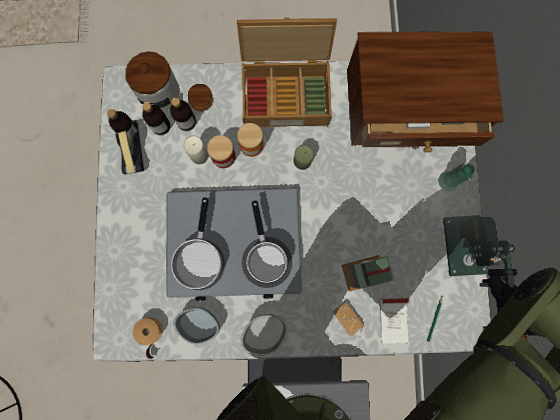

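View pics/s7.png

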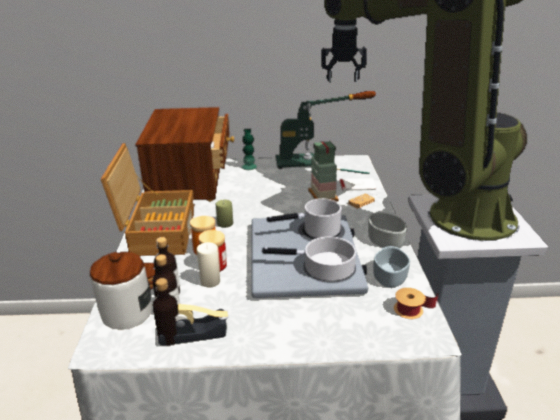

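Both pans are on their rings with their handles over the plate at (203,215) and (258,218). The column with the gift box is at (368,271), and the candle is unmoved at (303,156). The robot is clear, so I'm handing in.

```bash
python3 -c "
from rig import bot
print(bot.finish_job())"
```

```text
the job is handed in; nothing more can be done
None
```

The job is handed in at about 73 s: both pan handles lie over the plate with the pans on their rings (the tall pan was knocked off mid-run and I put it back), all four soap bars are stacked on the board with the gift box on top, and the candle is unmoved; the judge's verdict was not shown.

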